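Reset the tripped cutout on the wax-carving bench

TASK

One of the three lever cutouts on the bench's supply unit has tripped: its lever stands about halfway, while of the other two one stands on and one stands off. Reset it by pushing its lever towards the robot, against its spring, fully off until you feel its stop, then throw it fully on, away from the robot, again until you feel the stop, and leave it on. Do it gently: some 15 N is enough, and more than 22 N would damage the cutout. Leave the other two levers as they are and do not disturb the things lying around.

Things in the scene. Friction and masses are not known exactly. Their poses are not given: they have to be found in the camera images.
- cutout_a: the tripped cutout, a fixed grey block 120 (x) by 70 (y) by 88 mm tall (z) on a 10 mm base plate; three alike stand side by side 86 mm apart in any order. Origin at the centre of its underside, z up. Its x axis points to the on end of the lever's swing (away from the robot, within about 0.45 rad; small raised bar on the top face), -x to the off end (raised ring)
- lever_a: the tripped cutout's lever: black, 10 mm thick (x), 16 mm wide (y). Origin on its pivot axis (along y), 80 mm above the cutout's underside, 8 mm below its top face, so 50 mm stick out; its z axis runs along the lever. Hard stops: -x side fully off, +x side fully on. They lie 1.0 rad apart, but each 0.34 to 0.66 rad from upright, differing from unit to unit: find them by feel
- lever_a_tip (a point): tip of the tripped lever, on its centre line, 58 mm from the pivot; starts within 0.25 rad of upright. Towards off a spring pushes back, rising steadily to 0.5 N m at the stop (13 N for a level push 38 mm above the pivot); let go, the lever springs back to 0.1 to 0.15 rad to the off side of the middle between its stops
- interlock_ball (a point): steel ball inside the tripped cutout, out of sight. It starts 37 mm above the cutout's underside and blocks the lever about 0.12 rad to the on side of the middle between the stops; forcing does not help. When the lever comes within the last 0.03 rad before the off stop it drops, in about 0.2 s, to 11 mm above the underside and the way to on is free
- contact_ball (a point): second steel ball inside the tripped cutout, out of sight, 37 mm above its underside; it drops to 11 mm when the lever comes within the last 0.03 rad before the on stop. With the interlock freed, a push rising to 6 or 7 N at 38 mm above the pivot takes the lever there; friction holds it where it is left on that side
- lever_b_tip (a point): tip of the like lever that stands fully on (leaning 0.5 rad to its on end), 58 mm from its pivot; to be left alone
- lever_c_tip (a point): tip of the like lever that stands fully off (leaning 0.5 rad to its off end), 58 mm from its pivot; to be left alone
- wax_model_mid (a point): pink hexagonal block of carving wax on a grey hexagonal foot, 84 mm across, 75 mm tall; point at its centre
- tooth_block_mid (a point): cream practice block 100 x 24 x 21 mm with four tooth stumps to 39 mm height, lying on the bare front strip of the base plate; point at its centre, half-way up
- wax_knife_mid (a point): small wax knife, black handle and steel blade, 145 mm long, lying on the bare front strip of the base plate; point near its middle
- bowl_mid (a point): white ceramic bowl, 90 mm across, 40 mm tall, standing on the table; point at its centre
- jar_mid (a point): amber glass jar, 56 mm across, 75 mm tall, standing on the table; point at its centre
- brush_grip (a point): dusting brush 170 mm long lying on the table; point on its handle

How it is judged:
By the outcome, as a careful person would: the job done as asked, in the order asked, and still so for the second after the job is handed in, with the robot touching nothing.
It also fails if it takes over 48 s, if anything falls off the work surface, if the arm or the gripper's body presses on something with over 40 N, if the wrist force passes 120 N, or if a joint passes its speed limit or range.

ROBOT

A 7-joint arm with a two-finger parallel gripper is mounted at the origin on the work surface. World frame = base frame: x ahead of the robot, y to its left, z up, the work surface at z = 0. Lengths are in m, angles in rad, forces in N, time in s.
With the tool pointing down it reaches from about 0.4 to 0.9 m from the base axis. Payload 5.5 kg.
Tool frame: the origin (TCP) lies between the finger pads; the fingertips stand 14 mm ahead of it and the grasp point (between the pads) lies 5 mm behind it; z points along the fingers, y is the line along which they close (so a half turn about z gives the same grasp; the last joint's range is limited). The gripper opens to 85 mm and grips with 20 to 120 N. Pads are 22 mm wide; open, the fingers measure 114 mm over their backs; the gripper's body (76 mm by 85 mm) begins 54 mm behind the grasp point. The pads swing forward as they close: fully open they stand 13 mm farther back than shut.
Start: joints at [1.526, 0.501, -0.427, 1.55, 0.221, 1.138, -0.21], TCP at [0.197, -0.619, 0.245] pointing down, gripper open.
Joint ranges: [-2.88, 2.88], [-0.31, 2.03], [-1.54, 1.56], [0.2, 2.42], [-1.41, 4.55], [0.19, 2.02], [-2.57, 2.57]. Speed limits (rad/s): [2.57, 2.57, 3.14, 3.14, 3.14, 3.14, 3.14].

INTERFACE

Orientations are given as a unit quaternion [x, y, z, w].
In Python, from workcell import r gives the robot as it stands.
- The arm moves only by the tool move_arm, never from a script. Its argument "increments" is a list of rows, each a list of 2 entries, a list of its own where there are three numbers: the shift along the world's x, y, z as a fraction of full scale, then the turn about the world's z as a fraction of full scale. In form: [[[tx, ty, tz], roll], ...]. A call has 1 to 8 rows; each row is the pose to reach, as a shift and turn from the pose commanded when the call began, turning the shorter way round; what a row does not reach only later rows make up. Full scale, the value 1, is 400 mm for a shift and pi rad for a turn. A row lasts 1/12 s, in which the tool goes at most 41.7 mm and 7.16 degrees, less where a joint would pass 70% of its speed; a pose out of reach is approached as far as the arm can. A call with a number of a shift or a turn outside -1 to 1 is refused whole. A call with a gripper value outside its range is refused whole. "jaw" is the closure, from 0 (fully open) to 1 (shut), set as the call begins (left out, the last holds). The fingers move at their own pace and stop on an object; "squeeze" is the grip in N (left out, the last holds). Time passes only in rows, so rows that repeat a pose let the fingers close. It gives the time, the measured TCP pose, the force, the opening and the grip force at its end, in the units of the state.
- r.read_state(): the state, without advancing time (a new reading comes with each control period).
- r.capture(name): name is "scene" or "top"; returns the picture (480x640x3 uint8, red, green, blue); there is no depth.
- r.camera_params(name): a dict with "fx", "fy", "cx", "cy" (pixels), "rvec" (rotation vector, rad) and "tvec" (3), from world to camera coordinates, as OpenCV has them. Camera axes: x right, y down, z forward; pixel columns grow to the right and rows downward; lengths in m; the calibration is good to about 2 mm. A picture is of the moment at which its call begins. camera_params takes no time and is no camera call.
- r.close_job(): hands the job in; it is judged then, once.
The state is a dict: "time": time; "qpos": joint angles; "joint_vel": joint speeds; "tau": joint torques, N m; "position": TCP position; "tool_rot": TCP orientation; "force": force on the tool from outside, world axes, zero at the start; "torque": the same for the moment, N m; "grip_width": finger opening in m; "grasp_force": force on a finger pad.
Only numpy, scipy, OpenCV 4.12 (cv2) and the standard library are available. Lean on these libraries where they do the work, as an engineer would, in place of code of your own. Each camera call takes 0.05 s, during which the arm holds its last target. There are 200 camera calls.

## Working session

There is one attempt and no reset: what is moved stays moved. The work goes in short steps, Python scripts to look and compute and a tool call to move; the robot and the scene stay as the last step left them, time stands still between calls to the robot, and variables do not carry over. Pictures are saved under pics/ and viewed, at most 10 in all, crops included, and the job is handed in when it is done.

Besides the shell and the picture viewer there is one more tool, called after ">>>" as name(argument=value, ...) on one line, values as JSON. move_arm: Moves the arm, as the interface text tells. Shift numbers are shares of 400 mm and turn numbers shares of pi rad, none past 1 either way. Its arguments: {"type":"object","properties":{"increments":{"type":"array"},"jaw":{"type":"number"},"squeeze":{"type":"number"}},"required":["increments"]}

```bash
ls; mkdir -p pics; python3 - <<'E'
from workcell import r
import cv2
for n in("scene","top"):
    cv2.imwrite(f"pics/{n}0.png",r.capture(n)[:,:,::-1]); print(r.camera_params(n))
print(r.read_state())
E
```

```text
pics
{'fx': 436.1717666537127, 'fy': 436.1717666537127, 'cx': 319.32955993274237, 'cy': 238.25097881034253, 'rvec': array([ 2.055785  ,  0.79482145, -0.43524983]), 'tvec': array([-0.37222905, -0.0814604 ,  1.2585365 ])}
{'fx': 472.1271662555055, 'fy': 472.1271662555055, 'cx': 316.46756843562173, 'cy': 232.83298043476015, 'rvec': array([ 2.15480506, -2.13015181,  0.15048591]), 'tvec': array([-0.00196886,  0.52280249,  0.98993302])}
{'time': 0.1, 'qpos': array([ 1.52621223,  0.50179309, -0.42682617,  1.5513742 ,  0.22082978,
        1.13828044, -0.21030003]), 'joint_vel': array([-0.00092543, -0.00184021, -0.00011922, -0.00214309, -0.00109525,
       -0.0007272 ,  0.00015786]), 'tau': array([-1.06571900e-02, -5.70817673e+01, -5.83834469e+00, -2.81753290e+01,
        1.05741568e-02,  5.50032491e-03,  1.57374683e-05]), 'position': array([ 0.19669799, -0.61888241,  0.24432827]), 'tool_rot': array([ 9.88175218e-01,  1.53326240e-01, -1.10463622e-04, -8.89253985e-04]), 'force': array([ 1.12009986,  0.87809222, -0.81083806]), 'torque': array([-0.04106   ,  0.01696365,  0.02654481]), 'grasp_force': 0.0, 'grip_width': 0.08521448100638261}
```

View pics/scene0.png

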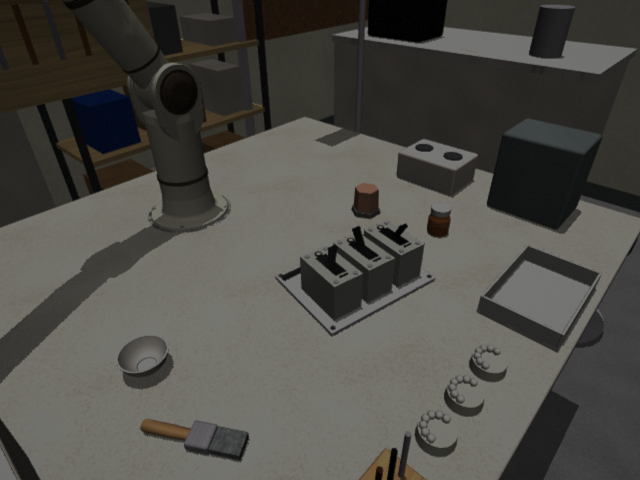

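View pics/top0.png

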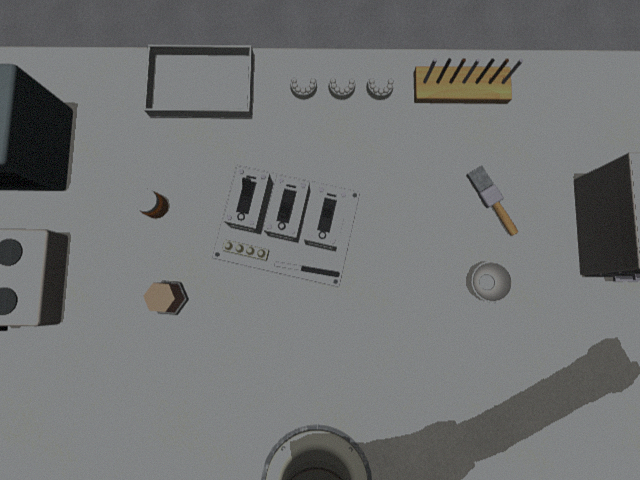

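The two overviews show three cutouts on a slightly turned base plate: top view about (285,210), scene about (360,265). The tooth block and knife lie on the front strip, and the wax model stands to the left. Next I'll enlarge both.

```bash
python3 - <<'E'
import cv2,numpy as np
a=cv2.imread("pics/top0.png")[155:295,205:370]; b=cv2.imread("pics/scene0.png")[205:335,270:440]
f=lambda i:cv2.convertScaleAbs(cv2.resize(i,(800,int(800*i.shape[0]/i.shape[1])),interpolation=cv2.INTER_CUBIC)[:600],alpha=1.7)
cv2.imwrite("pics/a.png",cv2.resize(f(a),(700,int(700*f(a).shape[0]/800))) if 0 else f(a)); cv2.imwrite("pics/b.png",f(b))
print(f(a).shape,f(b).shape)
E
```

```text
(600, 800, 3) (600, 800, 3)
```

View pics/a.png

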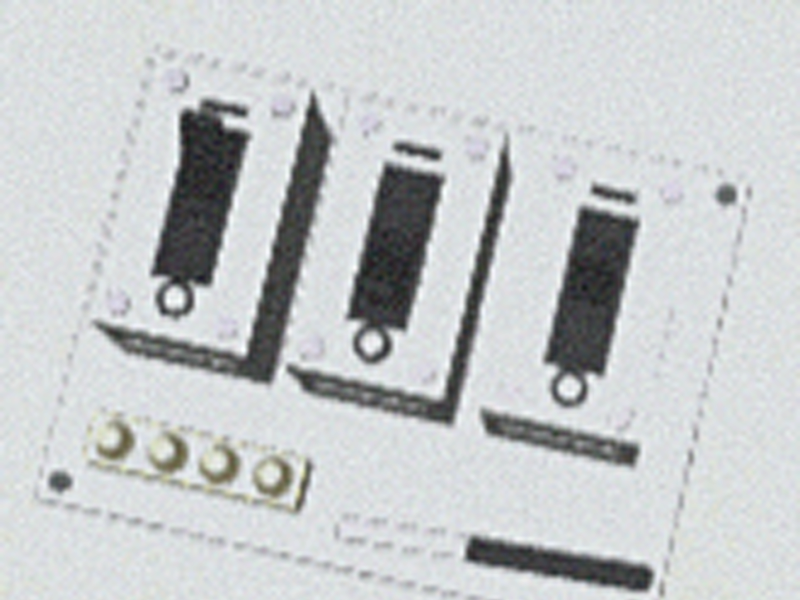

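View pics/b.png

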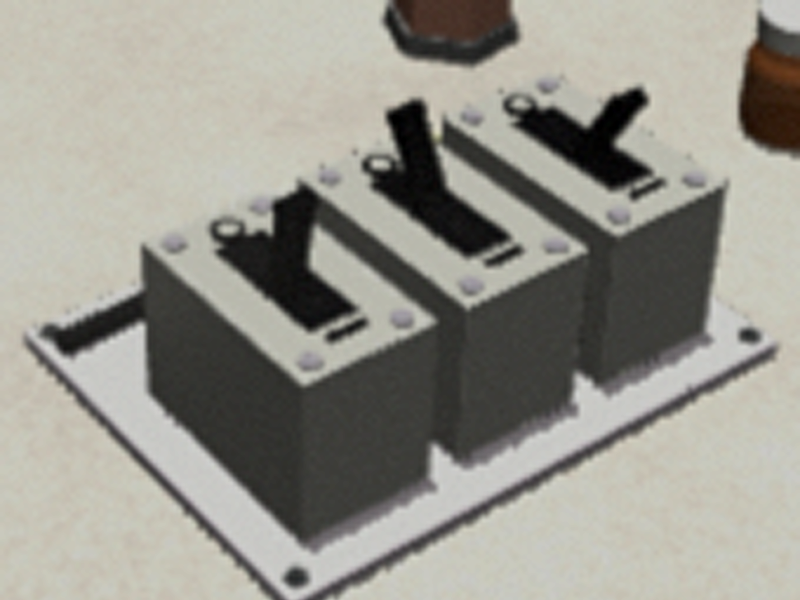

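Crops show: near/right cutout's lever about upright (tip at scene crop (294,200)), middle leaning off (406,107), far/left leaning on (632,98). So the tripped one is the right-hand one; I'll check by angles.

```bash
cat > h.py <<'E'
from workcell import r
import cv2,numpy as np
def ray(n,p):
    c=r.camera_params(n);R,_=cv2.Rodrigues(c["rvec"])
    d=R.T@np.array([(p[0]-c["cx"])/c["fx"],(p[1]-c["cy"])/c["fy"],1]);return -R.T@c["tvec"],d/np.linalg.norm(d)
def tri(a,b):
    A,x=zip(*[(np.eye(3)-np.outer(d,d),(np.eye(3)-np.outer(d,d))@o) for o,d in(ray("top",a),ray("scene",b))])
    return np.linalg.solve(sum(A),sum(x))
T=lambda p:(205+p[0]/4.848,155+p[1]/4.848)
S=lambda p:(270+p[0]/4.706,205+p[1]/4.706)
E
python3 - <<'E'
from h import *
np.set_printoptions(precision=4,suppress=True)
for nm,rt,bt,rs,bs,tip in [("right",(569,388),(614,193),(228,231),(347,330),(294,200)),("mid",(372,343),(417,151),(380,165),(503,254),(406,107)),("left",(175,299),(225,108),(520,104),(647,187),(632,98))]:
    a,b=tri(T(rt),S(rs)),tri(T(bt),S(bs))
    x=b-a;x[2]=0;L=np.linalg.norm(x);x/=L;y=np.array([-x[1],x[0],0]);m=(a+b)/2;piv=m.copy();piv[2]-=.008
    o,d=ray("scene",S(tip));t=((piv-o)@y)/(d@y);q=o+t*d-piv
    print(nm,a,b,L,"yaw",np.arctan2(x[1],x[0]),"piv",piv,"len",np.linalg.norm(q),"lean",np.arctan2(q@x,q[2]),q@x)
c=cv2.imread("pics/top0.png")
# wax model/jar heights check
for n,p in(("top",(160,297)),("top",(158,205))):
    o,d=ray(n,p);print(o+d*(.075-o[2])/d[2])
# tooth block / knife
for p in((200,455),(560,565),(115,440),(275,475)):
    o,d=ray("top",T(p));print(o+d*(.03-o[2])/d[2])
s=r.read_state();from scipy.spatial.transform import Rotation as R
print(R.from_quat(s["tool_rot"]).as_matrix())
E
```

```text
right [ 0.5106 -0.0076  0.097 ] [ 0.595  -0.0261  0.0976] 0.08644129201821331 yaw -0.21550116292261878 piv [ 0.5528 -0.0169  0.0893] len 0.05487013052722543 lean 0.14149295611530627 0.007737857555517271
mid [0.5289 0.0762 0.0977] [0.6125 0.0585 0.0981] 0.08538311563814897 yaw -0.20787347749238447 piv [0.5707 0.0673 0.0899] len 0.05533527141897445 lean -0.4508792144539528 -0.024112734745071685
left [0.547  0.1604 0.0982] [0.631  0.1419 0.0982] 0.0860136241278095 yaw -0.21671092643403309 piv [0.589  0.1512 0.0902] len 0.05800433429830341 lean 0.5413920781533437 0.02989134404755075
[0.3801 0.3248 0.075 ]
[0.5733 0.3407 0.075 ]
[0.4869 0.1572 0.03  ]
[ 0.4392 -0.0057  0.03  ]
[0.4933 0.1959 0.03  ]
[0.4782 0.1231 0.03  ]
[[ 0.953   0.303  -0.0005]
 [ 0.303  -0.953   0.0017]
 [ 0.0001 -0.0018 -1.    ]]
```

>>> move_arm(increments=[[[0.45, 0.68, 0.05], -0.166], [[0.45, 0.68, 0.05], -0.166], [[0.45, 0.68, 0.05], -0.166], [[0.45, 0.68, 0.05], -0.166], [[0.45, 0.68, 0.05], -0.166], [[0.45, 0.68, 0.05], -0.166], [[0.45, 0.68, 0.05], -0.166], [[0.45, 0.68, 0.05], -0.166]], jaw=1, squeeze=20)

```text
time: 0.77
position: [0.3782, -0.3443, 0.2654]
tool_rot: [0.994, -0.106, -0.0, -0.0]
force: [0.5, -0.0, 0.2]
grip_width: -0.0002
grasp_force: 0.0
```

>>> move_arm(increments=[[[0.43, 0.64, 0], 0], [[0.43, 0.64, 0], 0], [[0.43, 0.64, 0], 0], [[0.43, 0.64, 0], 0], [[0.43, 0.64, 0], 0], [[0.43, 0.64, 0], 0], [[0.43, 0.64, 0], 0], [[0.43, 0.64, 0], 0]])

```text
time: 1.43
position: [0.5513, -0.0845, 0.2655]
tool_rot: [0.995, -0.103, 0.001, -0.002]
force: [-0.6, 0.7, 1.3]
grip_width: -0.0
grasp_force: 0.0
```

>>> move_arm(increments=[[[0.1, 0.155, -0.1], 0], [[0.1, 0.155, -0.1], 0], [[0.1, 0.155, -0.1], 0], [[0.1, 0.155, -0.1], 0], [[0.1, 0.155, -0.1], 0], [[0.1, 0.155, -0.1], 0]])

```text
time: 1.93
position: [0.5887, -0.031, 0.2255]
tool_rot: [0.994, -0.108, 0.0, 0.0]
force: [-0.1, -0.8, -0.4]
grip_width: -0.0003
grasp_force: 0.0
```

```bash
python3 - <<'E'
from h import *
from scipy.spatial.transform import Rotation as R
i=r.capture("scene")[:,:,::-1]; c=r.camera_params("scene"); s=r.read_state()
p=s["position"]-[0,0,.014]
print(s["position"],s["force"],R.from_quat(s["tool_rot"]).as_matrix()[:,0],cv2.projectPoints(p[None],c["rvec"],c["tvec"],np.array([[c["fx"],0,c["cx"]],[0,c["fy"],c["cy"]],[0,0,1]]),None)[0])
cv2.imwrite("pics/c.png",cv2.convertScaleAbs(cv2.resize(i[160:310,270:470],(800,600),interpolation=cv2.INTER_CUBIC),alpha=1.6))
E
```

```text
[ 0.58884547 -0.03128596  0.22578937] [0.21047952 0.26301652 0.13374456] [ 9.76742042e-01 -2.14416488e-01  7.44155763e-04] [[[339.87727101 225.97505247]]]
```

View pics/c.png

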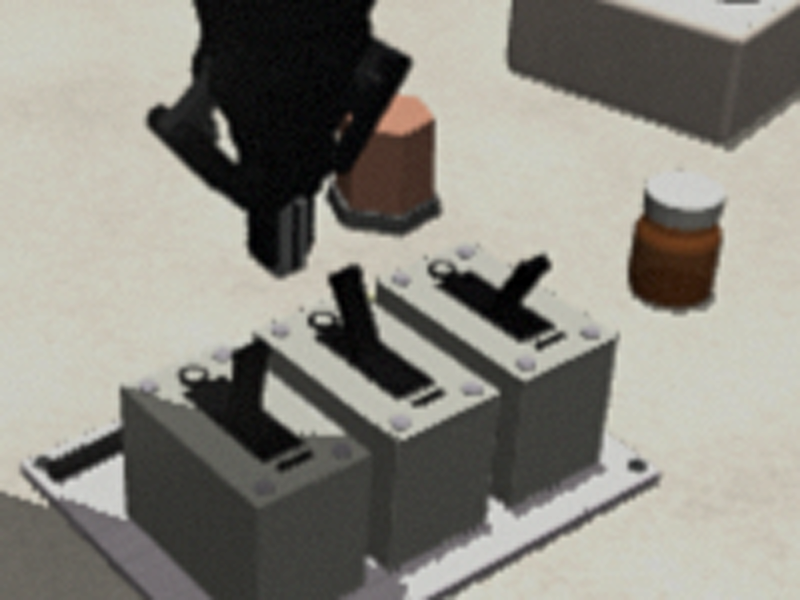

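The shut fingertips show at crop (280,270), against a projection of (280,264). So the tip does lie 14 mm below the TCP when shut. The lever stands at crop (250,345) on the near cutout. I'll descend on its on side.

>>> move_arm(increments=[[[0.003, 0.015, -0.06], 0], [[0.003, 0.015, -0.12], 0], [[0.003, 0.015, -0.17], 0], [[0.003, 0.015, -0.2], 0], [[0.003, 0.015, -0.2], 0], [[0.003, 0.015, -0.2], 0]])

```text
time: 2.48
position: [0.5901, -0.0244, 0.1456]
tool_rot: [0.994, -0.107, -0.0, 0.0]
force: [1.1, 0.2, 0.2]
grip_width: -0.0001
grasp_force: 0.0
```

>>> move_arm(increments=[[[-0.006, 0.0013, 0], 0], [[-0.012, 0.0026, 0], 0], [[-0.018, 0.004, 0], 0], [[-0.024, 0.0053, 0], 0], [[-0.024, 0.0053, 0], 0]])

```text
time: 2.9
position: [0.5802, -0.0211, 0.1459]
tool_rot: [0.994, -0.106, 0.0, 0.0]
force: [1.0, -0.2, 0.6]
grip_width: -0.0002
grasp_force: 0.0
```

>>> move_arm(increments=[[[-0.005, 0.001, 0], 0], [[-0.01, 0.002, 0], 0], [[-0.015, 0.003, 0], 0], [[-0.02, 0.0045, 0], 0], [[-0.025, 0.0055, 0], 0], [[-0.025, 0.0055, 0], 0]])

```text
time: 3.4
position: [0.5725, -0.0196, 0.1462]
tool_rot: [0.994, -0.107, 0.002, -0.0]
force: [4.9, -0.4, 0.1]
grip_width: -0.0001
grasp_force: 2.4
```

>>> move_arm(increments=[[[-0.005, 0.001, 0], 0], [[-0.01, 0.002, 0], 0], [[-0.01, 0.002, 0], 0], [[-0.01, 0.002, 0], 0]])

```text
time: 3.73
position: [0.5692, -0.0189, 0.1466]
tool_rot: [0.994, -0.107, 0.003, -0.0]
force: [4.9, -1.8, 1.2]
grip_width: 0.0001
grasp_force: 2.8
```

>>> move_arm(increments=[[[-0.005, 0.001, 0], 0], [[-0.01, 0.002, 0], 0], [[-0.01, 0.002, 0], 0], [[-0.01, 0.002, 0], 0]])

```text
time: 4.07
position: [0.5659, -0.0182, 0.1469]
tool_rot: [0.994, -0.107, 0.004, -0.0]
force: [7.0, -2.4, 1.3]
grip_width: 0.0001
grasp_force: 3.4
```

>>> move_arm(increments=[[[-0.005, 0.001, 0], 0], [[-0.01, 0.002, 0], 0], [[-0.01, 0.002, 0], 0], [[-0.01, 0.002, 0], 0]])

```text
time: 4.4
position: [0.5623, -0.0174, 0.147]
tool_rot: [0.994, -0.107, 0.004, -0.0]
force: [7.2, -1.4, 0.3]
grip_width: 0.0
grasp_force: 3.8
```

>>> move_arm(increments=[[[-0.005, 0.001, 0], 0], [[-0.01, 0.002, 0], 0], [[-0.01, 0.002, 0], 0], [[-0.01, 0.002, 0], 0]])

```text
time: 4.73
position: [0.5585, -0.0166, 0.1468]
tool_rot: [0.994, -0.107, 0.004, -0.0]
force: [8.1, -2.0, -1.5]
grip_width: 0.0001
grasp_force: 4.1
```

>>> move_arm(increments=[[[-0.004, 0.001, 0], 0], [[-0.0075, 0.0016, 0], 0], [[-0.0075, 0.0016, 0], 0], [[-0.0075, 0.0016, 0], 0]])

```text
time: 5.07
position: [0.5558, -0.016, 0.1467]
tool_rot: [0.994, -0.107, 0.004, -0.0]
force: [9.5, -2.9, -4.5]
grip_width: -0.0001
grasp_force: 4.3
```

>>> move_arm(increments=[[[-0.004, 0.001, 0], 0], [[-0.0075, 0.0016, 0], 0], [[-0.0075, 0.0016, 0], 0], [[-0.0075, 0.0016, 0], 0]])

```text
time: 5.4
position: [0.5531, -0.0155, 0.1469]
tool_rot: [0.994, -0.107, 0.005, -0.0]
force: [9.9, -2.7, -2.9]
grip_width: 0.0001
grasp_force: 4.5
```

>>> move_arm(increments=[[[-0.0025, 0.0005, 0], 0], [[-0.005, 0.001, 0], 0], [[-0.005, 0.001, 0], 0], [[-0.005, 0.001, 0], 0]])

```text
time: 5.73
position: [0.5524, -0.0153, 0.1473]
tool_rot: [0.994, -0.107, 0.006, -0.001]
force: [13.4, -3.1, -4.6]
grip_width: -0.0002
grasp_force: 5.6
```

The tool slowed while the force jumped, so this looks like the stop. I'll add a small confirming push and hold.

>>> move_arm(increments=[[[-0.002, 0.0004, 0], 0], [[-0.002, 0.0004, 0], 0], [[-0.002, 0.0004, 0], 0], [[-0.002, 0.0004, 0], 0]])

```text
time: 6.07
position: [0.5523, -0.0153, 0.1475]
tool_rot: [0.994, -0.107, 0.007, -0.001]
force: [13.9, -3.1, -3.4]
grip_width: -0.0
grasp_force: 6.2
```

```bash
python3 - <<'E'
from h import *
s=r.read_state();print(s["position"],s["force"],s["time"])
E
```

```text
[ 0.55229887 -0.01531193  0.14751641] [13.92064503 -3.11351076 -3.43710313] 6.0667
```

>>> move_arm(increments=[[[-0.002, 0.0004, 0], 0], [[-0.002, 0.0004, 0], 0], [[-0.002, 0.0004, 0], 0], [[-0.002, 0.0004, 0], 0], [[-0.002, 0.0004, 0], 0]])

```text
time: 6.48
position: [0.5522, -0.0153, 0.1477]
tool_rot: [0.994, -0.107, 0.007, -0.001]
force: [15.3, -3.8, -4.9]
grip_width: 0.0001
grasp_force: 6.8
```

>>> move_arm(increments=[[[0.02, -0.0045, 0], 0], [[0.04, -0.009, 0], 0], [[0.06, -0.013, 0], 0], [[0.09, -0.02, 0], 0], [[0.09, -0.02, 0.05], 0], [[0.09, -0.02, 0.1], 0], [[0.09, -0.02, 0.15], 0], [[0.09, -0.02, 0.15], 0]])

```text
time: 7.15
position: [0.5828, -0.0213, 0.2085]
tool_rot: [0.994, -0.106, 0.002, -0.0]
force: [0.9, 0.9, 1.1]
grip_width: -0.0001
grasp_force: 0.0
```

>>> move_arm(increments=[[[-0.05, 0.011, 0], 0], [[-0.1, 0.022, 0], 0], [[-0.15, 0.033, 0], 0], [[-0.155, 0.034, 0], 0], [[-0.155, 0.034, 0], 0], [[-0.155, 0.034, 0], 0]])

```text
time: 7.65
position: [0.5192, -0.0086, 0.205]
tool_rot: [0.994, -0.107, -0.0, 0.0]
force: [0.8, 0.3, -0.5]
grip_width: -0.0006
grasp_force: 0.0
```

```bash
python3 - <<'E'
from h import *
i=r.capture("scene")[:,:,::-1]; s=r.read_state()
print(s["position"],s["force"])
cv2.imwrite("pics/d.png",cv2.convertScaleAbs(cv2.resize(i[160:310,270:470],(800,600),interpolation=cv2.INTER_CUBIC),alpha=1.6))
E
```

```text
[ 0.51954237 -0.00860929  0.20509853] [ 0.24322093 -1.12974127  0.36992292]
```

View pics/d.png

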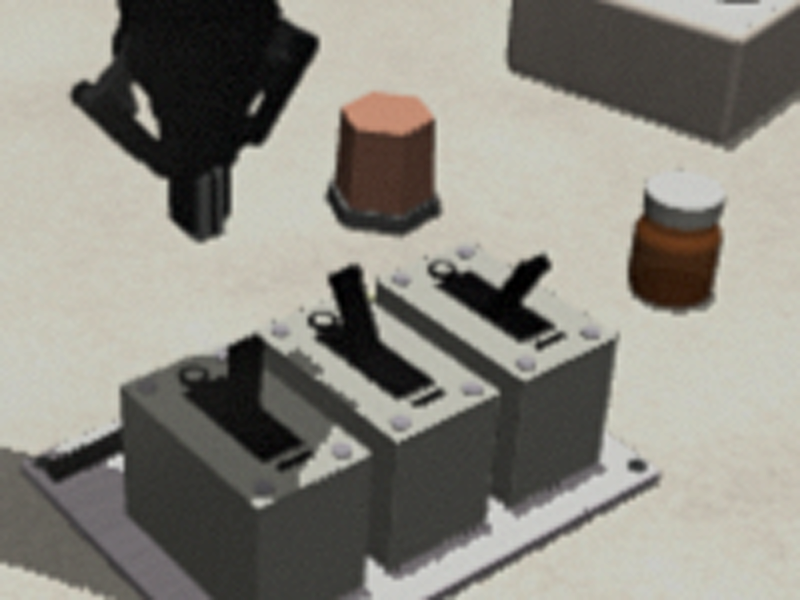

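The lever has sprung back to near upright (tip at crop (247,342)), the neighbours are unchanged, and the fingers are now on its off side. I'll descend and push on.

>>> move_arm(increments=[[[0, 0, -0.06], 0], [[0, 0, -0.11], 0], [[0, 0, -0.15], 0], [[0, 0, -0.15], 0], [[0, 0, -0.15], 0]])

```text
time: 8.12
position: [0.5189, -0.0083, 0.1445]
tool_rot: [0.994, -0.107, -0.001, -0.0]
force: [0.4, -0.7, 0.7]
grip_width: -0.0001
grasp_force: 0.0
```

>>> move_arm(increments=[[[0.008, -0.0018, 0], 0], [[0.016, -0.0035, 0], 0], [[0.024, -0.0053, 0], 0], [[0.032, -0.007, 0], 0], [[0.04, -0.0088, 0], 0], [[0.048, -0.0105, 0], 0], [[0.048, -0.0105, 0], 0]])

```text
time: 8.7
position: [0.5391, -0.0128, 0.1455]
tool_rot: [0.994, -0.107, 0.0, -0.0]
force: [-0.4, -0.4, -0.4]
grip_width: 0.0002
grasp_force: 0.0
```

>>> move_arm(increments=[[[0.005, -0.001, 0], 0], [[0.01, -0.002, 0], 0], [[0.015, -0.0033, 0], 0], [[0.015, -0.0033, 0], 0], [[0.015, -0.0033, 0], 0]])

```text
time: 9.12
position: [0.5443, -0.0138, 0.1453]
tool_rot: [0.994, -0.107, 0.0, -0.0]
force: [-0.2, 0.4, 0.2]
grip_width: 0.0
grasp_force: 0.0
```

>>> move_arm(increments=[[[0.005, -0.001, 0], 0], [[0.01, -0.002, 0], 0], [[0.015, -0.0033, 0], 0], [[0.015, -0.0033, 0], 0], [[0.015, -0.0033, 0], 0]])

```text
time: 9.53
position: [0.55, -0.0152, 0.1451]
tool_rot: [0.994, -0.107, -0.0, -0.0]
force: [-1.0, 0.5, 0.1]
grip_width: 0.0001
grasp_force: 0.7
```

>>> move_arm(increments=[[[0.005, -0.001, 0], 0], [[0.01, -0.002, 0], 0], [[0.01, -0.002, 0], 0], [[0.01, -0.002, 0], 0]])

```text
time: 9.87
position: [0.5541, -0.0161, 0.1452]
tool_rot: [0.994, -0.107, -0.0, 0.0]
force: [-2.3, 1.3, -1.5]
grip_width: 0.0
grasp_force: 1.1
```

>>> move_arm(increments=[[[0.005, -0.001, 0], 0], [[0.01, -0.002, 0], 0], [[0.01, -0.002, 0], 0], [[0.01, -0.002, 0], 0]])

```text
time: 10.2
position: [0.5582, -0.0168, 0.1453]
tool_rot: [0.994, -0.107, -0.0, 0.0]
force: [-3.2, 0.4, 0.3]
grip_width: 0.0003
grasp_force: 1.3
```

>>> move_arm(increments=[[[0.005, -0.001, 0], 0], [[0.01, -0.002, 0], 0], [[0.01, -0.002, 0], 0], [[0.01, -0.002, 0], 0]])

```text
time: 10.53
position: [0.5623, -0.0176, 0.1453]
tool_rot: [0.994, -0.107, 0.0, -0.0]
force: [-3.9, 0.5, -0.7]
grip_width: 0.0
grasp_force: 1.5
```

>>> move_arm(increments=[[[0.005, -0.001, 0], 0], [[0.0075, -0.0016, 0], 0], [[0.0075, -0.0016, 0], 0], [[0.0075, -0.0016, 0], 0]])

```text
time: 10.87
position: [0.5652, -0.0182, 0.1453]
tool_rot: [0.994, -0.107, 0.0, -0.0]
force: [-4.2, 0.2, -0.3]
grip_width: -0.0001
grasp_force: 1.8
```

>>> move_arm(increments=[[[0.004, -0.001, 0], 0], [[0.0075, -0.0016, 0], 0], [[0.0075, -0.0016, 0], 0], [[0.0075, -0.0016, 0], 0]])

```text
time: 11.2
position: [0.5681, -0.0188, 0.1453]
tool_rot: [0.994, -0.107, -0.0, -0.0]
force: [-4.3, 2.0, -0.4]
grip_width: 0.0003
grasp_force: 1.9
```

>>> move_arm(increments=[[[0.0025, -0.0005, 0], 0], [[0.005, -0.001, 0], 0], [[0.005, -0.001, 0], 0], [[0.005, -0.001, 0], 0]])

```text
time: 11.53
position: [0.5699, -0.0192, 0.1453]
tool_rot: [0.994, -0.107, -0.0, 0.0]
force: [-5.3, 1.3, -0.5]
grip_width: 0.0
grasp_force: 2.0
```

>>> move_arm(increments=[[[0.0025, -0.0005, 0], 0], [[0.005, -0.001, 0], 0], [[0.005, -0.001, 0], 0], [[0.005, -0.001, 0], 0]])

```text
time: 11.87
position: [0.5701, -0.0192, 0.1451]
tool_rot: [0.994, -0.106, -0.002, 0.0]
force: [-9.6, 1.1, 4.2]
grip_width: -0.0001
grasp_force: 5.5
```

>>> move_arm(increments=[[[0.0025, -0.0005, 0], 0], [[0.005, -0.001, 0], 0], [[0.005, -0.001, 0], 0], [[0.005, -0.001, 0], 0]])

```text
time: 12.2
position: [0.5703, -0.0192, 0.145]
tool_rot: [0.994, -0.106, -0.004, 0.001]
force: [-14.8, 2.5, 8.0]
grip_width: 0.0
grasp_force: 9.0
```

The on stop is clear: 2 mm of command gave 0.2 mm of motion and +5 N. I'll retreat, then look.

>>> move_arm(increments=[[[-0.02, 0.0045, 0], 0], [[-0.05, 0.011, 0], 0], [[-0.1, 0.022, 0], 0], [[-0.1, 0.022, 0.08], 0], [[-0.1, 0.022, 0.16], 0], [[-0.1, 0.022, 0.24], 0], [[-0.1, 0.022, 0.3], 0], [[-0.1, 0.022, 0.3], 0]])

```text
time: 12.87
position: [0.5395, -0.011, 0.272]
tool_rot: [0.994, -0.107, 0.007, -0.0]
force: [0.8, -0.2, 1.0]
grip_width: -0.0003
grasp_force: 0.0
```

```bash
python3 - <<'E'
from h import *
i=r.capture("scene")[:,:,::-1]; s=r.read_state()
print(s["position"],s["force"],s["time"])
cv2.imwrite("pics/e.png",cv2.convertScaleAbs(cv2.resize(i[160:310,270:470],(800,600),interpolation=cv2.INTER_CUBIC),alpha=1.6))
E
```

```text
[ 0.53806147 -0.01139081  0.26942362] [ 0.28105972  0.53499584 -0.47615351] 12.9167
```

View pics/e.png

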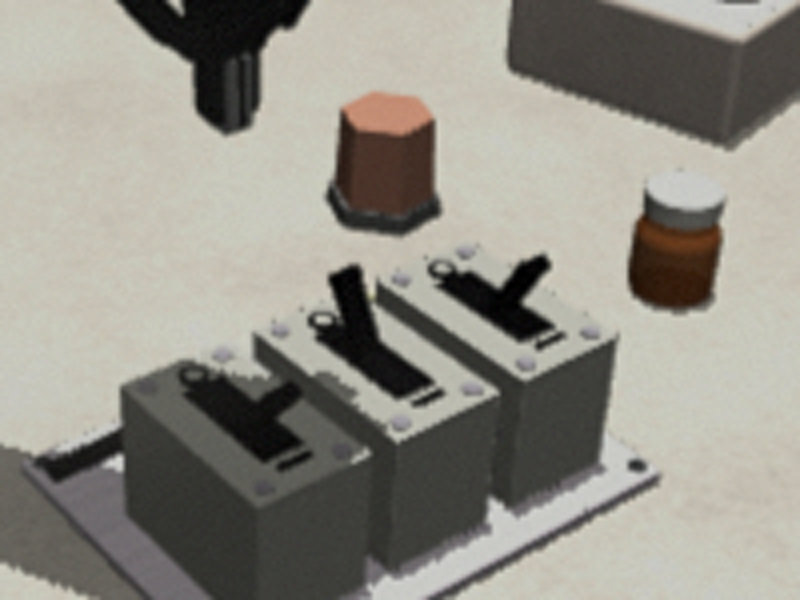

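The tripped lever now leans fully on (tip at crop (295,390)). The other levers, wax model and jar are unchanged and the gripper is clear, so I'm handing in.

```bash
python3 -c "
from workcell import r
print(r.close_job())"
```

```text
the job is handed in; nothing more can be done
None
```

I reset the tripped cutout: its lever was pushed to the off stop (about 16–17 N), then thrown to the on stop (about 17 N) and left on; the other two levers looked unchanged in the last picture, and the job was handed in at about 13 s.

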